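Hang the wide mail basket on both hooks

TASK

Take the wide metal mail basket by its wooden grip and hang it on the two-hook stand: in from the open front, under the tongues, its rail down in both notches. Before letting go, keep hold until you feel that both hooks carry it, and never press or knock it against the stand with 20 N or more. Leave it hanging still, and everything else on the console where it is.

Things in the scene. Friction and masses are not known exactly. Their poses are not given: they have to be found in the camera images.
- basket_grip (a point): Centre of the basket's oak grip block: 24 thick (x) x 70 long (y) x 44 mm tall, 133 mm above the basket's underside. A shoulder 52 wide (x) x 6 mm lies below it, top 22 mm below this point; under that runs a round steel rail, 10 mm diameter, 320 mm long along y, axis 33 mm below this point. Starts upright, 0.32 to 0.52 kg, the same either way round.
- rail_end_L: Bare end of the basket's rail on its +y side; origin on the rail axis 137 mm to +y of the grip, where a hook is to carry it; the rail goes on 23 mm further. Two narrow uprights 103 mm either side of the grip join the rail to the open sheet-steel basket below, 60 (x) x 210 (y) x 55 mm tall.
- rail_end_R: The like end of the rail, origin on its axis 137 mm to -y of the grip.
- stand: Fixed stand, rigid. Origin at console level, midway between the notches; the hooks' open front faces its -x. Posts 225 mm tall at x = +25, y = +-137 mm; foot 120 x 340 x 18 mm. The 12 mm wide hooks on the posts are clamped at a height up to 15 mm above or below nominal (both together), and each up to 3 mm off besides: NOT measured, heights given are nominal; feel for them.
- notch_mid (a point): Midway between the two notches, at the nominal height of a seated rail's axis (170 mm, true height 152 to 188); stand axes. Each notch is 18 mm wide in x (-9 to +9 mm from here), floor nominally 165 mm high, with a back wall on its +x side. Above it is a tongue, underside nominally 193, top 198 mm high, reaching from the back wall forward to x = -14 mm, so the rail cannot come in from above.
- ledge_mid (a point): Midway between the flat ledges in front of the notches, 31 mm to -x of notch_mid, at the nominal height of the axis of a rail lying on them (178 mm). Each ledge spans stand x = -46 to -9 mm, top nominally 173 mm high, with a rounded nose to -55. The rail can be set down here, clear of the tongues, and slid to +x until it drops 8 mm into the notches.
- coaster: Bystander: slate coaster 100 x 100 x 8 mm, loose; origin under its centre.
- carkey: Bystander: car key 77 x 32 x 12 mm lying on the coaster, loose.
- thermometer: Bystander: standing stainless thermometer dial, 60 mm diameter, 64 mm tall, loose.
- fob: Bystander: plastic parcel fob 60 x 28 x 10 mm, loose.
- trinket: Bystander: ceramic trinket box 85 x 110 x 60 mm with closed lid, fixed; origin under its centre. Behind it, at the far edge of the console, stands a fixed clear mail organizer up to 220 mm tall.

How it is judged:
By the outcome, as a careful person would: the job done as asked, in the order asked, and still so for the second after the job is handed in, with the robot touching nothing.
It also fails if it takes over 64 s, if anything falls off the work surface, if the arm or the gripper's body presses on something with over 40 N, if the wrist force passes 120 N, or if a joint passes its speed limit or range.

ROBOT

A 6-joint arm with a two-finger parallel gripper is mounted at the origin on the work surface. World frame = base frame: x ahead of the robot, y to its left, z up, the work surface at z = 0. Lengths are in m, angles in degrees, forces in N, time in s.
With the tool pointing down it reaches from about 0.35 to 0.775 m from the base axis. Payload 5.5 kg.
Tool frame: the origin (TCP) lies at the very end of the fingers, on their centre line; the grasp point (between the pads) lies 19 mm behind it; z points along the fingers, x is the direction in which the jaws open and shut, and the axes are right-handed (so a half turn about z gives the same grasp; the last joint's range is limited). The gripper opens to 85 mm and grips with 20 to 120 N. Pads are 22 mm wide; open, the fingers measure 114 mm over their backs; the gripper's body (76 mm by 85 mm) begins 54 mm behind the grasp point. The pads swing forward as they close: fully open they stand 13 mm farther back than shut.
Start: joints at [-73.029, 17.945, 2.641, 74.691, 0, 82.002], TCP at [0.243, -0.521, 0.231] pointing down, gripper open.
Joint ranges: [-158.12, 158.12], [-49.38, 96.58], [-58.88, 72.47], [-126.05, 133.96], [-84.25, 85.87], [-180, 180]. Speed limits (degrees/s): [147.25, 147.25, 180, 180, 180, 180].

INTERFACE

Orientations are given as a 3x3 rotation matrix whose columns are the frame's x, y, z axes.
In Python, from workcell import bot, cams, order gives the robot as it stands.
- The arm moves only by the tool move_arm, never from a script. Its argument "steps" is a list of rows, each a list of 7 numbers: the shift along the tool's x, y, z normalised to -1 to 1, where 1 is 60 mm, then the turn, a rotation vector about the tool's x, y, z normalised to -1 to 1, where 1 is 10 degrees, then the closure, from -1 (fully open) to 1 (shut). In form: [[x, y, z, wx, wy, wz, hand], ...]. A call has exactly 8 rows; each row shifts and turns the commanded pose from where the row before left it, along the tool's axes as they then stand; what a row does not reach is not made up. A row lasts 1/8 s, in which the tool goes at most 62.5 mm and 10.7 degrees, less where a joint would pass 70% of its speed; a pose out of reach is approached as far as the arm can. A call with a number of a shift or a turn outside -1 to 1 is refused whole. A call with a gripper value outside its range is refused whole. The fingers move at their own pace and stop on an object; "grip_force" is the grip in N (left out, the last holds). Time passes only in rows, so rows that do not move let the fingers close, or fill a call up. It gives the time, the measured TCP pose, the force and the opening at its end, in the units of the state.
- bot.get_obs(): the state, without advancing time (a new reading comes with each control period).
- cams.snapshot(name): name is "side" or "top"; returns a dict with "color" (400x640x3 uint8, red, green, blue), "range_z" (400x640 float32, m along the optical axis (not along the pixel's ray), 0 where there is no reading), "mtx" (3x3 intrinsics, pixels), "rvec" (rotation vector, rad) and "tvec" (3), from world to camera coordinates, as OpenCV has them. Camera axes: x right, y down, z forward; pixel columns grow to the right and rows downward; lengths in m; the calibration is good to about 2 mm. A picture is of the moment at which its call begins.
- order.close_job(): hands the job in, once; it reports no verdict.
The state is a dict: "time_s": time; "qpos": joint angles; "dq": joint speeds; "joint_torque": joint torques, N m; "eef_pos": TCP position; "ee_rot": TCP orientation; "force": force on the tool from outside, world axes, zero at the start; "wrist_torque": the same for the moment, N m; "grip_width": opening from 0.0 (shut) to 1.0 (fully open).
Only numpy, scipy, OpenCV 4.12 (cv2) and the standard library are available. Lean on these libraries where they do the work, as an engineer would, in place of code of your own. Each camera call takes 0.05 s, during which the arm holds its last target. There are 200 camera calls.

## Working session

There is one attempt and no reset: what is moved stays moved. The work goes in short steps, Python scripts to look and compute and a tool call to move; the robot and the scene stay as the last step left them, time stands still between calls to the robot, and variables do not carry over. Pictures are saved under pics/ and viewed, about 8 in all and at most 12, crops included, and the job is handed in when it is done.

Besides the shell and the picture viewer there is one more tool, called after "Request:" by a JSON object that holds its "fn" and its "kwargs". move_arm: Moves the arm, as the interface text tells. Its arguments: {"type":"object","properties":{"steps":{"type":"array"},"grip_force":{"type":"number"}},"required":["steps"]}

```bash
mkdir -p pics; ls
python3 - <<'E'
from workcell import bot,cams
import cv2,numpy as np,pickle
S={}
for n in("side","top"):
    s=cams.snapshot(n);S[n]=s;cv2.imwrite(f"pics/{n}0.png",s["color"][...,::-1])
    R=cv2.Rodrigues(np.array(s["rvec"]))[0];print(n,-R.T@np.array(s["tvec"]).ravel(),R[2])
pickle.dump(S,open("s0.pkl","wb"))
o=bot.get_obs();print(o)
E
```

```text
pics
side [0.49773309 0.95337519 0.85261198] [ 0.05839687 -0.76915122 -0.63639312]
top [0.41637594 0.05161838 1.26618541] [ 0.12024268  0.03340937 -0.9921822 ]
{'time_s': 0.1, 'qpos': array([-7.30299903e+01,  1.79880889e+01,  2.58574827e+00,  7.46897847e+01,
       -4.06272954e-05,  8.20005411e+01]), 'dq': array([ 0.033343  , -0.19235077,  0.16757823,  0.00469675,  0.08503326,
        0.00953327]), 'joint_torque': array([ 2.19362046e-03, -4.81729496e+01,  2.99242151e+01,  1.28229577e-02,
       -1.72805867e-04,  1.78131251e-05]), 'eef_pos': array([ 0.24258351, -0.52085   ,  0.23049841]), 'ee_rot': array([[ 4.22134881e-01, -9.06532912e-01, -4.69974569e-04],
       [-9.06531636e-01, -4.22135084e-01,  1.53767087e-03],
       [-1.59234200e-03, -2.23057694e-04, -9.99998707e-01]]), 'force': array([-0.13661333,  0.01828627,  0.4790737 ]), 'wrist_torque': array([ 0.00697826,  0.02813328, -0.00753441]), 'grip_width': 1.002693920431662}
```

View pics/top0.png

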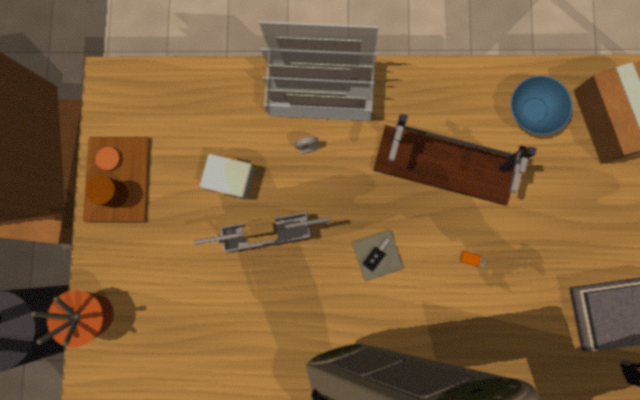

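View pics/side0.png

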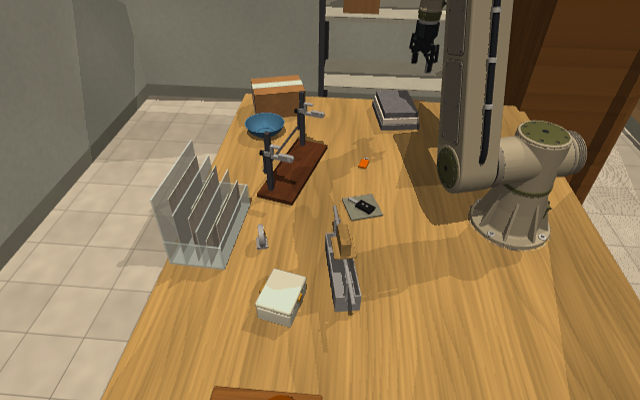

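The top view shows the basket at about (265,232), with its rail running from (197,242) to (348,222). The stand foot is centred near (447,165), with hooks at (400,140) and (518,172). The coaster and key are at (378,255), the fob at (472,258) and the thermometer at (307,144). The side view agrees: the hooks open toward the robot. Next I'll measure from depth.

```bash
cat > h.py <<'E'
import cv2,numpy as np
def cloud(s):
    d=s["range_z"];K=s["mtx"];R=cv2.Rodrigues(np.array(s["rvec"]))[0];t=np.array(s["tvec"]).ravel()
    v,u=np.indices(d.shape);P=np.stack([(u-K[0,2])/K[0,0]*d,(v-K[1,2])/K[1,1]*d,d],-1)
    W=(P-t)@R;W[d<=0]=np.nan;return W
def rect(p):
    c,sz,a=cv2.minAreaRect(p[:,:2].astype(np.float32)*1000);b=cv2.boxPoints((c,sz,a))
    e=max([b[1]-b[0],b[2]-b[1]],key=np.linalg.norm);e=e/np.linalg.norm(e);e*=1 if e[1]>0 else -1
    return np.round(c,1),np.round(sz,1),round(float(np.degrees(np.arctan2(-e[0],e[1]))),2)
E
python3 - <<'E'
from h import *;import pickle
S=pickle.load(open("s0.pkl","rb"));C={n:cloud(S[n]) for n in S}
T=C["top"];
def box(n,x,y,z,extra=None):
    W=C[n];m=(W[...,0]>x[0])&(W[...,0]<x[1])&(W[...,1]>y[0])&(W[...,1]<y[1])&(W[...,2]>z[0])&(W[...,2]<z[1])
    if extra is not None:m&=extra
    return W[m]
for uv in[(265,232),(197,242),(348,222),(260,236),(447,165),(400,140),(518,172),(378,255),(472,258),(400,122),(526,153)]:print(uv,np.round(T[uv[1],uv[0]],3))
red=lambda s:(lambda c:(c[...,0]>1.6*c[...,1])&(c[...,0]<120))(s["color"].astype(int))
for n in C:
    x=(.35,.8);
    hsv=cv2.cvtColor(S[n]["color"],cv2.COLOR_RGB2HSV)
    b=np.nanmedian
    for lab,yy,zz in[("griptop",(.05,.5),(.145,.165)),("rail",(.05,.5),(.085,.112)),("all basket",(.05,.5),(.03,.17))]:
        p=box(n,(.35,.56),yy,zz)
        if len(p)>4:print(n,lab,len(p),rect(p),p[:,2].min(),p[:,2].max())
    p=box(n,(.45,.85),(-.4,.08),(.010,.024),red(S[n]))
    if len(p)>4:print(n,"foot",len(p),rect(p),np.median(p[:,2]))
    for lab,zz in[("posttop",(.215,.24)),("tongue",(.175,.212)),("ledge",(.15,.188))]:
      for yy in[(-.09,.1),(-.4,-.09)]:
        p=box(n,(.4,.85),yy,zz)
        if len(p)>4:print(n,lab,yy,len(p),rect(p),np.round(np.median(p,0),3),p[:,2].max())
E
```

```text
(265, 232) [0.478 0.232 0.155]
(197, 242) [0.457 0.396 0.106]
(348, 222) [0.513 0.049 0.002]
(260, 236) [0.471 0.25  0.112]
(447, 165) [ 0.654 -0.196  0.02 ]
(400, 140) [ 0.718 -0.08   0.021]
(518, 172) [ 0.613 -0.323  0.156]
(378, 255) [ 0.431 -0.025  0.019]
(472, 258) [ 0.426 -0.253  0.013]
(400, 122) [ 0.71  -0.06   0.213]
(526, 153) [ 0.644 -0.322  0.213]
side griptop 257 (array([486.3, 249.9]), array([23.9, 72.7]), 10.37) 0.14501093906407944 0.15815564941793828
side rail 491 (array([486.2, 250.6]), array([ 51.7, 317.9]), 10.19) 0.08726321137317129 0.11199371135210062
side all basket 1512 (array([486.2, 250.6]), array([ 62.6, 317.9]), 10.44) 0.03018075841810773 0.15815564941793828
side foot 2010 (array([ 659.4, -189.6]), array([344.2, 121.5]), -14.89) 0.01812596706615731
side posttop (-0.09, 0.1) 36 (array([719.3, -63.8]), array([19.1, 16.9]), -8.47) [ 0.719 -0.061  0.223] 0.2277790084578249
side posttop (-0.4, -0.09) 28 (array([ 646.2, -328.5]), array([20.2, 17.1]), -31.17) [ 0.649 -0.324  0.223] 0.22703398099348795
side tongue (-0.09, 0.1) 117 (array([704.4, -59.4]), array([17.
[... 902 characters left out ...]
.3]), array([15.5, 16.8]), 76.05) [ 0.715 -0.065  0.225] 0.22938704333977952
top posttop (-0.4, -0.09) 73 (array([ 646.5, -330.5]), array([16. , 16.4]), 74.42) [ 0.645 -0.33   0.224] 0.23010848111742033
top tongue (-0.09, 0.1) 111 (array([697.6, -61.2]), array([15.9, 38.7]), 75.23) [ 0.699 -0.061  0.185] 0.21116822725934295
top tongue (-0.4, -0.09) 157 (array([ 631. , -326.3]), array([16.6, 46.3]), 76.83) [ 0.634 -0.324  0.187] 0.2111695695740473
top ledge (-0.09, 0.1) 242 (array([762.2,  -9.6]), array([253.6,  75.6]), -57.99) [ 0.682 -0.056  0.162] 0.1875610057509832
top ledge (-0.4, -0.09) 357 (array([ 621. , -322.9]), array([ 15.7, 106.3]), 77.06) [ 0.619 -0.322  0.162] 0.1878250656473997
```

```bash
cat >> h.py <<'E'
from scipy.spatial.transform import Rotation as Ro
def Rd(yaw):  # tool down, tool x at yaw
    c,s=np.cos(np.radians(yaw)),np.sin(np.radians(yaw));return np.array([[c,s,0],[s,-c,0],[0,0,-1.]])
def plan(p1,yaw1,n,hand,obs,pad=8,p0=None,R0=None):
    p=np.array(obs["eef_pos"] if p0 is None else p0);R=np.array(obs["ee_rot"] if R0 is None else R0)
    p1=np.array(p1);R1=Rd(yaw1);rv=Ro.from_matrix(R.T@R1).as_rotvec();Rs=R.copy();ps=p.copy();rows=[]
    for i in range(1,n+1):
        f=i/n;pt=ps+f*(p1-ps);Rt=Rs@Ro.from_rotvec(f*rv).as_matrix()
        d=np.round(R.T@(pt-p)/.06,2);w=np.round(np.degrees(Ro.from_matrix(R.T@Rt).as_rotvec())/10,2)
        rows.append([*d,*w,hand]);p=p+R@d*.06;R=R@Ro.from_rotvec(np.radians(w*10)).as_matrix()
    rows=[[float(x)+0.0 for x in r] for r in rows]
    print(np.array2string(np.array(rows),separator=",",suppress_small=True));print("end",p.round(4),R[:,0].round(3));return p,R
E
python3 - <<'E'
from h import *;import pickle
from workcell import bot
S=pickle.load(open("s0.pkl","rb"))
o=np.array([.658,-.1913]);a=np.radians(-15);M=np.array([[np.cos(a),np.sin(a)],[-np.sin(a),np.cos(a)]])
for n in S:
    W=cloud(S[n]).reshape(-1,3);L=np.c_[(W[:,:2]-o)@M.T,W[:,2]]
    for sg in(1,-1):
        for lab,x0,x1 in[("ledge",-44,-18),("tongue",-12,14),("notch",-8,8)]:
            m=(L[:,0]*1e3>x0)&(L[:,0]*1e3<x1)&(abs(L[:,1]*sg-.137)<.009)&(L[:,2]>.13)&(L[:,2]<.22)
            z=L[m,2]*1e3;print(n,sg,lab,m.sum(),np.percentile(z,[5,25,50,75,95]).round(1) if m.sum() else "", (L[m,:2].mean(0)*1e3).round(1) if m.sum() else "")
        m=(abs(L[:,1]*sg-.137)<.02)&(L[:,2]>.13)&(L[:,2]<.2)&(abs(L[:,0])<.08);print("  xmin",(L[m,0].min()*1e3).round(1),"y",(np.percentile(L[m,1],[2,98])*1e3).round(1))
ob=bot.get_obs();p,R=plan([.365,-.14,.26],-28,8,-1,ob);plan([.485,.2485,.22],10.2,8,-1,ob,p0=p,R0=R)
E
```

```text
side 1 ledge 60 [142.6 147.3 155.9 158.4 159.9] [-30.9 140.7]
side 1 tongue 91 [143.2 150.9 162.6 182.3 185.5] [  2.2 140.4]
side 1 notch 44 [142.6 148.6 152.9 182.6 185.9] [  0.5 140.2]
  xmin -53.8 y [131.3 148.7]
side -1 ledge 41 [145.6 150.1 156.  160.9 164. ] [ -30.7 -132.6]
side -1 tongue 69 [145.4 152.4 162.4 184.2 187.8] [   2.4 -134. ]
side -1 notch 28 [145.4 150.1 154.7 184.7 188.5] [   0.4 -134. ]
  xmin -53.2 y [-141.1 -124.1]
top 1 ledge 66 [154.8 158.  159.6 161.  162.9] [-30.8 135.7]
top 1 tongue 76 [154.2 181.5 183.5 185.5 187.1] [ -0.3 136.2]
top 1 notch 43 [157.6 181.7 183.6 186.  188.1] [1.000e-01 1.363e+02]
  xmin -56.2 y [128.  145.1]
top -1 ledge 93 [146.6 157.  160.6 162.7 164.3] [ -31.  -136.6]
top -1 tongue 141 [148.1 155.1 182.4 186.3 188.7] [   0.8 -136.4]
top -1 notch 74 [147.6 153.5 183.6 186.3 188.1] [-1.000e-01 -1.364e+02]
  xmin -54.9 y [-143.6 -128.3]
[[-0.61,-0.57,-0.06, 0.  , 0.  ,-0.46,-1.  ],
 [-0.57,-0.61,-0.06, 0.  , 0.  ,-0.47,-1.  ],
 [-0.51,-0.66,-0.06, 0.  , 0.  ,-0.46,-1.  ],
 [-0.46,-0.69,-0.06, 0.  , 0.  ,-0.46,-1.  ],
 [-0.4 ,-0.73,-0.06, 0.  , 0.  ,-0.46,-1.  ],
 [-0.34,-0.76,-0.06, 0.  , 0.01,-0.47,-1.  ],
 [-0.27,-0.79,-0.06, 0.  , 0.  ,-0.46,-1.  ],
 [-0.22,-0.81,-0.06, 0.  , 0.  ,-0.46,-1.  ]]
end [ 0.3649 -0.1397  0.2598] [ 0.883 -0.47   0.001]
[[-0.16,-0.83, 0.08, 0.  , 0.  ,-0.48,-1.  ],
 [-0.09,-0.84, 0.09, 0.  , 0.  ,-0.48,-1.  ],
 [-0.02,-0.85, 0.08, 0.  , 0.  ,-0.47,-1.  ],
 [ 0.05,-0.84, 0.08, 0.  , 0.  ,-0.48,-1.  ],
 [ 0.13,-0.84, 0.09, 0.  , 0.  ,-0.48,-1.  ],
 [ 0.19,-0.83, 0.08, 0.  , 0.  ,-0.48,-1.  ],
 [ 0.26,-0.8 , 0.08, 0.  , 0.  ,-0.48,-1.  ],
 [ 0.32,-0.78, 0.09, 0.  ,-0.01,-0.47,-1.  ]]
end [0.4849 0.2483 0.2198] [ 0.984  0.177 -0.001]
```

Request:
{"fn": "move_arm", "kwargs": {"steps": [[-0.61,-0.57,-0.06,0,0,-0.46,-1],[-0.57,-0.61,-0.06,0,0,-0.47,-1],[-0.51,-0.66,-0.06,0,0,-0.46,-1],[-0.46,-0.69,-0.06,0,0,-0.46,-1],[-0.4,-0.73,-0.06,0,0,-0.46,-1],[-0.34,-0.76,-0.06,0,0,-0.47,-1],[-0.27,-0.79,-0.06,0,0,-0.46,-1],[-0.22,-0.81,-0.06,0,0,-0.46,-1]], "grip_force": 60}}

```text
time_s: 1.1
eef_pos: [0.3652, -0.1385, 0.26]
ee_rot: [[0.884, -0.468, 0.0], [-0.468, -0.884, -0.0], [0.0, -0.0, -1.0]]
force: [0.9, -0.6, 0.4]
grip_width: 0.996
```

Request:
{"fn": "move_arm", "kwargs": {"steps": [[-0.16,-0.83,0.08,0,0,-0.48,-1],[-0.09,-0.84,0.09,0,0,-0.48,-1],[-0.02,-0.85,0.08,0,0,-0.47,-1],[0.05,-0.84,0.08,0,0,-0.48,-1],[0.13,-0.84,0.09,0,0,-0.48,-1],[0.19,-0.83,0.08,0,0,-0.48,-1],[0.26,-0.8,0.08,0,0,-0.48,-1],[0.32,-0.78,0.09,0,0,-0.47,-1]]}}

```text
time_s: 2.1
eef_pos: [0.4851, 0.2495, 0.2194]
ee_rot: [[0.984, 0.18, -0.0], [0.18, -0.984, -0.0], [-0.0, 0.0, -1.0]]
force: [0.8, -0.3, -0.5]
grip_width: 1.0
```

Run:
```python
from h import *
from workcell import bot,cams
s=cams.snapshot("side");cv2.imwrite("pics/side1.png",cv2.resize(s["color"][100:340,220:480,::-1],None,fx=2.5,fy=2.5))
o=bot.get_obs();print(o["time_s"],o["eef_pos"],o["qpos"].round(1),o["force"],o["ee_rot"][:,0])
plan([.485,.2485,.116],10.2,6,-1,o)
```

```text
2.15 [0.48636913 0.25430118 0.21803718] [19.1 15.2 -3.  71.8  0.2 98.5] [ 3.30792811  4.31596052 -0.37252425] [9.82695281e-01 1.85228477e-01 6.29417948e-04]
[[-0.01, 0.02, 0.28, 0.  , 0.  , 0.01,-1.  ],
 [ 0.  , 0.01, 0.29,-0.01, 0.  , 0.01,-1.  ],
 [-0.01, 0.02, 0.28, 0.  , 0.  , 0.  ,-1.  ],
 [-0.01, 0.01, 0.28, 0.  , 0.  , 0.01,-1.  ],
 [ 0.  , 0.02, 0.29,-0.01, 0.  , 0.01,-1.  ],
 [-0.01, 0.01, 0.28, 0.  , 0.  , 0.01,-1.  ]]
end [0.485  0.2487 0.116 ] [0.984 0.177 0.001]
```

View pics/side1.png

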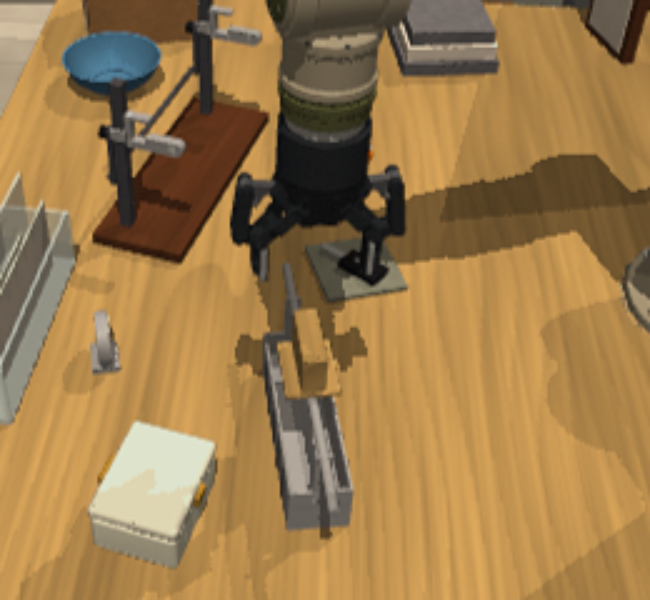

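The side view shows the open gripper upright over the basket's oak grip at (310,340), with the jaws across its thin side. I'll settle and descend.

Request:
{"fn": "move_arm", "kwargs": {"steps": [[0,0,0,0,0,0,-1],[0,0,0.2,0,0,0,-1],[0,0,0.4,0,0,0,-1],[0,0,0.4,0,0,0,-1],[0,0,0.4,0,0,0,-1],[0,0,0.2,0,0,0,-1],[0,0,0.1,0,0,0,-1],[0,0,0,0,0,0,-1]]}}

```text
time_s: 3.15
eef_pos: [0.4851, 0.2475, 0.118]
ee_rot: [[0.984, 0.176, 0.0], [0.176, -0.984, -0.0], [0.0, 0.0, -1.0]]
force: [-0.2, -0.1, 0.3]
grip_width: 0.994
```

Run:
```python
from h import *
from workcell import bot
o=bot.get_obs();print(o["time_s"],o["eef_pos"],o["qpos"].round(1),o["force"],o["ee_rot"][:,0],o["wrist_torque"])
plan([.485,.2485,.116],10.2,2,-1,o)
```

```text
3.15 [0.48509147 0.24745764 0.11803259] [ 18.6  18.1 -13.6  58.4  -0.   98.5] [-0.21355727 -0.1204102   0.29794127] [9.84410253e-01 1.75887533e-01 1.73027160e-04] [-0.02048942  0.01985598 -0.0245669 ]
[[ 0.  ,-0.01, 0.02, 0.  , 0.  , 0.  ,-1.  ],
 [ 0.  ,-0.01, 0.01, 0.  , 0.  ,-0.01,-1.  ]]
end [0.4849 0.2486 0.1162] [0.984 0.178 0.   ]
```

Request:
{"fn": "move_arm", "kwargs": {"steps": [[0,-0.02,0,0,0,0,1],[0,0,0,0,0,0,1],[0,0,0,0,0,0,1],[0,0,0,0,0,0,1],[0,0,0,0,0,0,1],[0,0,0,0,0,0,1],[0,0,0,0,0,0,1],[0,0,0,0,0,0,1]], "grip_force": 80}}

```text
time_s: 4.15
eef_pos: [0.4849, 0.2492, 0.1183]
ee_rot: [[0.984, 0.177, 0.001], [0.177, -0.984, 0.0], [0.001, -0.0, -1.0]]
force: [-1.8, 0.4, 6.3]
grip_width: 0.27
```

Request:
{"fn": "move_arm", "kwargs": {"steps": [[0,0,-0.05,0,0,0,1],[0,0,-0.1,0,0,0,1],[0,0,-0.2,0,0,0,1],[0,0,-0.3,0,0,0,1],[0,0,-0.4,0,0,0,1],[0,0,-0.3,0,0,0,1],[0,0,-0.2,0,0,0,1],[0,0,0,0,0,0,1]]}}

```text
time_s: 5.15
eef_pos: [0.4854, 0.2492, 0.2119]
ee_rot: [[0.984, 0.177, 0.002], [0.177, -0.984, 0.001], [0.002, -0.0, -1.0]]
force: [-0.3, 0.2, -4.2]
grip_width: 0.271
```

Run:
```python
from h import *
from workcell import bot
o=bot.get_obs();print(o["time_s"],o["eef_pos"],o["qpos"].round(1),o["force"],o["ee_rot"][:,0],o["wrist_torque"])
a=np.radians(-15)
ux=np.array([np.cos(a),np.sin(a)]);N=np.array([.658,-.1913])
print(N-.031*ux,N-.11*ux)
```

```text
5.15 [0.48539381 0.24919351 0.21194059] [18.7 14.9 -4.2 70.8 -0.  98.6] [-0.33589624  0.19141443 -4.15006466] [0.98429561 0.17651629 0.0020383 ] [-0.01177129  0.01317494 -0.02455968]
[ 0.6280563  -0.18327661] [ 0.55174816 -0.16282991]
```

Run:
```python
from h import *;import pickle
from workcell import bot
S=pickle.load(open("s0.pkl","rb"))
o=np.array([.658,-.1913]);a=np.radians(-15);M=np.array([[np.cos(a),np.sin(a)],[-np.sin(a),np.cos(a)]])
for n in S:
    W=cloud(S[n]).reshape(-1,3);L=np.c_[(W[:,:2]-o)@M.T,W[:,2]]*1e3
    m=(abs(L[:,1])<110)&(L[:,2]>40)&(L[:,2]<240)&(abs(L[:,0])<80)
    print(n,m.sum(),np.percentile(L[m],[2,50,98],axis=0).round(1))
ob=bot.get_obs()
p,R=plan([.515,.04,.225],-2,8,1,ob);plan([.55,-.163,.225],-15,8,1,ob,p0=p,R0=R)
```

```text
side 74 [[  42.  -105.8   84.3]
 [  44.6  -26.9   88.2]
 [  50.5   78.3   92.7]]
top 323 [[  40.5 -106.3   83.8]
 [  43.8   -1.    88.7]
 [  48.7  105.3   93.6]]
[[-0.02, 0.44,-0.03, 0.  , 0.  , 0.15, 1.  ],
 [ 0.  , 0.44,-0.02, 0.  , 0.  , 0.15, 1.  ],
 [ 0.01, 0.44,-0.03, 0.  , 0.  , 0.16, 1.  ],
 [ 0.02, 0.44,-0.03, 0.  ,-0.01, 0.15, 1.  ],
 [ 0.03, 0.44,-0.03, 0.  , 0.  , 0.15, 1.  ],
 [ 0.04, 0.44,-0.02, 0.  , 0.  , 0.15, 1.  ],
 [ 0.05, 0.43,-0.03, 0.  , 0.  , 0.15, 1.  ],
 [ 0.07, 0.44,-0.03, 0.  , 0.  , 0.16, 1.  ]]
end [0.5152 0.04   0.2251] [ 0.999 -0.035  0.   ]
[[0.09,0.42,0.  ,0.  ,0.  ,0.16,1.  ],
 [0.1 ,0.42,0.  ,0.  ,0.  ,0.16,1.  ],
 [0.11,0.41,0.  ,0.  ,0.  ,0.17,1.  ],
 [0.12,0.41,0.  ,0.  ,0.  ,0.16,1.  ],
 [0.13,0.41,0.  ,0.  ,0.  ,0.16,1.  ],
 [0.15,0.4 ,0.  ,0.  ,0.  ,0.16,1.  ],
 [0.16,0.4 ,0.  ,0.  ,0.  ,0.16,1.  ],
 [0.17,0.4 ,0.  ,0.  ,0.  ,0.17,1.  ]]
end [ 0.5502 -0.1632  0.225 ] [ 0.966 -0.259  0.   ]
```

Request:
{"fn": "move_arm", "kwargs": {"steps": [[0,0.2,-0.03,0,0,0.1,1],[0,0.4,-0.03,0,0,0.15,1],[0,0.5,-0.03,0,0,0.2,1],[0.02,0.5,-0.03,0,0,0.2,1],[0.03,0.5,-0.03,0,0,0.2,1],[0.04,0.5,-0.03,0,0,0.2,1],[0.05,0.5,-0.03,0,0,0.2,1],[0.07,0.5,-0.02,0,0,0.2,1]]}}

```text
time_s: 6.15
eef_pos: [0.511, 0.0324, 0.2239]
ee_rot: [[0.997, -0.078, -0.002], [-0.078, -0.997, -0.0], [-0.002, 0.0, -1.0]]
force: [0.1, 0.4, -4.0]
grip_width: 0.272
```

Request:
{"fn": "move_arm", "kwargs": {"steps": [[0.1,0.5,0,0,0,0.2,1],[0.1,0.5,0,0,0,0.2,1],[0.12,0.5,0,0,0,0.2,1],[0.12,0.5,0,0,0,0.2,1],[0.12,0.45,0,0,0,0.2,1],[0.1,0.35,0,0,0,0.1,1],[0.1,0.2,0,0,0,0.05,1],[0,0,0,0,0,0,1]]}}

```text
time_s: 7.15
eef_pos: [0.5271, -0.1518, 0.2244]
ee_rot: [[0.962, -0.274, -0.0], [-0.274, -0.962, 0.0], [-0.0, -0.0, -1.0]]
force: [0.6, 0.7, -4.6]
grip_width: 0.273
```

Request:
{"fn": "move_arm", "kwargs": {"steps": [[0,0,0,0,0,0,1],[0,0,0,0,0,0,1],[0,0,0,0,0,0,1],[0,0,0,0,0,0,1],[0,0,0,0,0,0,1],[0,0,0,0,0,0,1],[0,0,0,0,0,0,1],[0,0,0,0,0,0,1]]}}

```text
time_s: 8.15
eef_pos: [0.527, -0.1512, 0.2247]
ee_rot: [[0.962, -0.273, 0.0], [-0.273, -0.962, -0.0], [0.0, 0.0, -1.0]]
force: [-0.6, 0.1, -5.5]
grip_width: 0.27
```

Run:
```python
from h import *;import pickle
from workcell import bot,cams
ob=bot.get_obs();print(ob["time_s"],ob["eef_pos"],ob["force"],ob["ee_rot"][:,0],ob["wrist_torque"])
print(plan([.55,-.163,.225],-15,2,1,ob)[0])
S={}
for n in("side","top"):
    s=cams.snapshot(n);S[n]=s;W=cloud(s).reshape(-1,3)
    a=np.radians(-15);M=np.array([[np.cos(a),np.sin(a)],[-np.sin(a),np.cos(a)]])
    L=np.c_[(W[:,:2]-[.658,-.1913])@M.T,W[:,2]]*1e3
    m=(L[:,0]<-80)&(L[:,0]>-140)&(abs(L[:,1])<180)&(L[:,2]>195)&(L[:,2]<218)&(abs(L[:,1])>60)
    p=L[m]
    if len(p)<5:continue
    print(n,len(p),"y",p[:,1].min(),p[:,1].max())
    for sg in(1,-1):
        q=p[(p[:,1]*sg>110)];print(sg,len(q),q.mean(0).round(1) if len(q) else"",q[:,2].max() if len(q) else "",(q[:,0].min(),q[:,0].max()) if len(q) else "")
pickle.dump(S,open("s1.pkl","wb"))
cv2.imwrite("pics/side2.png",cv2.resize(S["side"]["color"][60:260,200:440,::-1],None,fx=3,fy=3))
```

```text
8.15 [ 0.52700544 -0.15119759  0.22468731] [-0.6403395   0.0642444  -5.50579692] [ 9.62048046e-01 -2.72880115e-01  2.72907772e-05] [-0.0371934   0.02538188 -0.03678724]
[[ 0.21, 0.04, 0.  , 0.  , 0.  ,-0.04, 1.  ],
 [ 0.21, 0.05,-0.01, 0.  , 0.  ,-0.04, 1.  ]]
end [ 0.5498 -0.1632  0.2253] [ 0.966 -0.259  0.   ]
[ 0.54981937 -0.16319013  0.22528832]
side 95 y -96.85769782166375 165.895640227335
1 56 [-134.7  139.3  209.5] 214.57339959022536 (np.float64(-139.97095380508233), np.float64(-127.80982270347849))
-1 0   
top 207 y 60.1058563948519 163.06628757417076
1 109 [-135.7  137.1  210.7] 215.38206863236283 (np.float64(-139.90959127558682), np.float64(-130.02578574150257))
-1 0
```

View pics/side2.png

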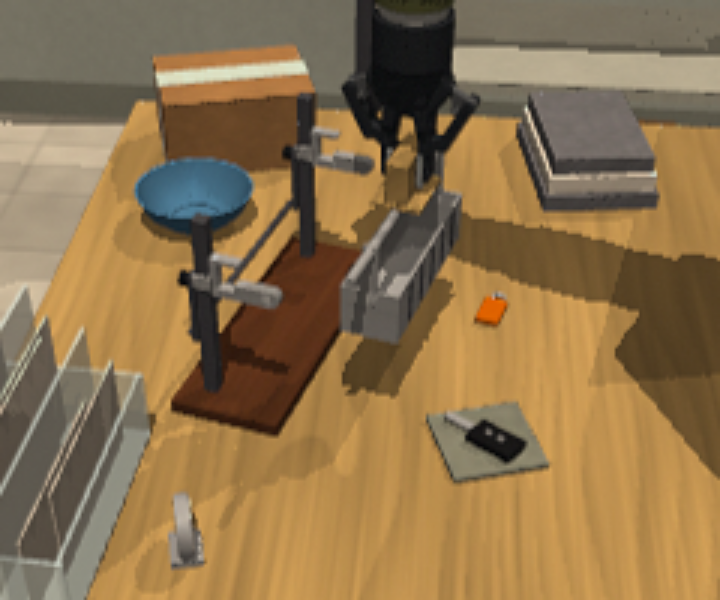

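The picture shows the basket level in front of the stand, with both hooks clear (noses near (275,295) and (370,160)). The bystanders haven't moved. The rail position from the cameras agrees with the TCP within about 2 mm. I'll advance to above the ledges.

Request:
{"fn": "move_arm", "kwargs": {"steps": [[0.1,0.04,0,0,0,-0.05,1],[0.2,0.04,0.03,0,0,-0.03,1],[0.3,0,0.05,0,0,0,1],[0.35,0,0.05,0,0,0,1],[0.35,0,0.05,0,0,0,1],[0.3,0,0.05,0,0,0,1],[0.15,0,0.05,0,0,0,1],[0.02,0,0,0,0,0,1]]}}

```text
time_s: 9.25
eef_pos: [0.6285, -0.1837, 0.2069]
ee_rot: [[0.966, -0.259, -0.001], [-0.259, -0.966, 0.0], [-0.001, -0.0, -1.0]]
force: [-1.1, 1.4, -4.5]
grip_width: 0.272
```

```bash
cat >> h.py <<'E'
def st(o):
    a=np.radians(-15);M=np.array([[np.cos(a),np.sin(a)],[-np.sin(a),np.cos(a)]])
    e=np.array(o["eef_pos"]);l=M@(e[:2]-[.658,-.1913])*1e3;R=np.array(o["ee_rot"])
    print("t",round(o["time_s"],2),"local xy",l.round(1),"railz",round(e[2]*1e3-18,1),"yaw",np.degrees(np.arctan2(R[1,0],R[0,0])).round(2),"tilt",R[2,:2].round(4),"F",(M@np.array(o["force"])[:2]).round(2),np.round(o["force"][2],2),"T",(M@np.array(o["wrist_torque"])[:2]).round(3),round(o["wrist_torque"][2],3),"w",round(o["grip_width"],3))
E
python3 - <<'E'
from h import *
from workcell import bot,cams
st(bot.get_obs());s=cams.snapshot("top")
W=cloud(s).reshape(-1,3);a=np.radians(-15);M=np.array([[np.cos(a),np.sin(a)],[-np.sin(a),np.cos(a)]])
L=np.c_[(W[:,:2]-[.658,-.1913])@M.T,W[:,2]]*1e3
for n in("top","side"):
  L=(lambda W:np.c_[(W[:,:2]-[.658,-.1913])@M.T,W[:,2]]*1e3)(cloud(cams.snapshot(n)).reshape(-1,3))
  for sg in(1,-1):
    q=L[(abs(L[:,0]+31)<14)&(abs(abs(L[:,1])-147)<22)&(L[:,1]*sg>0)&(abs(L[:,2]-193)<9)]
    if len(q):print(n,sg,len(q),q.mean(0).round(1),q[:,1].min().round(1),q[:,1].max().round(1),np.percentile(q[:,2],95).round(1))
E
```

```text
t 9.25 local xy [-30.5  -0.3] railz 188.9 yaw -15.03 tilt [-0.0013 -0.0001] F [-1.41  1.05] -4.49 T [-0.011  0.011] 0.063 w 0.272
top 1 70 [-32.2 141.7 193.3] 125.5 158.0 196.4
side 1 35 [-31.  146.4 192. ] 128.0 163.6 195.2
side -1 10 [ -33.2 -142.2  192.5] -163.5 -127.0 195.5
```

Request:
{"fn": "move_arm", "kwargs": {"steps": [[0,0,0.05,0,0,0,1],[0,0,0.06,0,0,0,1],[0,0,0.06,0,0,0,1],[0,0,0.05,0,0,0,1],[0,0,0.04,0,0,0,1],[0,0,0.02,0,0,0,1],[0,0,0,0,0,0,1],[0,0,0,0,0,0,1]]}}

```text
time_s: 10.4
eef_pos: [0.6283, -0.1835, 0.1912]
ee_rot: [[0.966, -0.259, 0.0], [-0.259, -0.966, -0.0], [0.0, 0.0, -1.0]]
force: [-0.3, 0.5, -4.3]
grip_width: 0.272
```

```bash
python3 -c "
from h import *
from workcell import bot
st(bot.get_obs())"
```

```text
t 10.4 local xy [-30.7  -0.2] railz 173.2 yaw -15.03 tilt [0.0003 0.0001] F [-0.43  0.39] -4.29 T [-0.026 -0.017] 0.021 w 0.272
```

Request:
{"fn": "move_arm", "kwargs": {"steps": [[0,0,0.02,0,0,0,1],[0,0,0.02,0,0,0,1],[0,0,0.01,0,0,0,1],[0,0,0,0,0,0,1],[0,0,0,0,0,0,1],[0,0,0,0,0,0,1],[0,0,0,0,0,0,1],[0,0,0,0,0,0,1]]}}

```text
time_s: 11.4
eef_pos: [0.6283, -0.1835, 0.1881]
ee_rot: [[0.966, -0.259, 0.0], [-0.259, -0.966, -0.0], [0.0, 0.0, -1.0]]
force: [0.1, 0.6, -4.5]
grip_width: 0.27
```

```bash
python3 -c "
from h import *
from workcell import bot
st(bot.get_obs())"
```

```text
t 11.4 local xy [-30.8  -0.1] railz 170.1 yaw -15.03 tilt [0.0001 0.0001] F [-0.08  0.59] -4.5 T [0.072 0.014] -0.027 w 0.27
```

Request:
{"fn": "move_arm", "kwargs": {"steps": [[0,0,0.01,0,0,0,1],[0,0,0.01,0,0,0,1],[0,0,0.01,0,0,0,1],[0,0,0,0,0,0,1],[0,0,0,0,0,0,1],[0,0,0,0,0,0,1],[0,0,0,0,0,0,1],[0,0,0,0,0,0,1]]}}

```text
time_s: 12.4
eef_pos: [0.6282, -0.1835, 0.1863]
ee_rot: [[0.966, -0.259, 0.0], [-0.259, -0.966, -0.0], [0.0, 0.0, -1.0]]
force: [-0.5, 0.0, -3.6]
grip_width: 0.27
```

```bash
python3 -c "
from h import *
from workcell import bot
st(bot.get_obs())"
```

```text
t 12.4 local xy [-30.8  -0.1] railz 168.3 yaw -15.03 tilt [0.     0.0001] F [-0.49 -0.12] -3.57 T [0.005 0.015] -0.048 w 0.27
```

Request:
{"fn": "move_arm", "kwargs": {"steps": [[0,0,0.01,0,0,0,1],[0,0,0.01,0,0,0,1],[0,0,0,0,0,0,1],[0,0,0,0,0,0,1],[0,0,0,0,0,0,1],[0,0,0,0,0,0,1],[0,0,0,0,0,0,1],[0,0,0,0,0,0,1]]}}

```text
time_s: 13.4
eef_pos: [0.6283, -0.1835, 0.1851]
ee_rot: [[0.966, -0.259, 0.0], [-0.259, -0.966, -0.0], [0.0, 0.0, -1.0]]
force: [0.0, -0.3, -3.6]
grip_width: 0.274
```

```bash
python3 -c "
from h import *
from workcell import bot
st(bot.get_obs())"
```

```text
t 13.4 local xy [-30.7  -0.1] railz 167.1 yaw -15.03 tilt [0.0001 0.0001] F [ 0.11 -0.31] -3.55 T [-0.013  0.029] 0.042 w 0.274
```

Request:
{"fn": "move_arm", "kwargs": {"steps": [[0,0,0.01,0,0,0,1],[0,0,0.01,0,0,0,1],[0,0,0,0,0,0,1],[0,0,0,0,0,0,1],[0,0,0,0,0,0,1],[0,0,0,0,0,0,1],[0,0,0,0,0,0,1],[0,0,0,0,0,0,1]]}}

```text
time_s: 14.4
eef_pos: [0.6283, -0.1835, 0.1839]
ee_rot: [[0.966, -0.259, 0.0], [-0.259, -0.966, -0.0], [0.0, 0.0, -1.0]]
force: [0.4, -0.6, -2.5]
grip_width: 0.267
```

```bash
python3 -c "
from h import *
from workcell import bot
st(bot.get_obs())"
```

```text
t 14.4 local xy [-30.7  -0.1] railz 165.9 yaw -15.03 tilt [0.0001 0.0001] F [ 0.5  -0.45] -2.52 T [-0.044 -0.004] 0.015 w 0.267
```

Request:
{"fn": "move_arm", "kwargs": {"steps": [[0,0,0.01,0,0,0,1],[0,0,0,0,0,0,1],[0,0,0,0,0,0,1],[0,0,0,0,0,0,1],[0,0,0,0,0,0,1],[0,0,0,0,0,0,1],[0,0,0,0,0,0,1],[0,0,0,0,0,0,1]]}}

```text
time_s: 15.4
eef_pos: [0.6284, -0.1834, 0.1834]
ee_rot: [[0.966, -0.259, 0.0], [-0.259, -0.966, -0.0], [0.0, -0.0, -1.0]]
force: [0.1, 3.0, -1.2]
grip_width: 0.268
```

```bash
python3 -c "
from h import *
from workcell import bot
st(bot.get_obs())"
```

```text
t 15.4 local xy [-30.7  -0.1] railz 165.4 yaw -15.03 tilt [ 0.0003 -0.    ] F [-0.72  2.93] -1.18 T [0.017 0.063] -0.091 w 0.268
```

Request:
{"fn": "move_arm", "kwargs": {"steps": [[0,0,0.01,0,0,0,1],[0,0,0,0,0,0,1],[0,0,0,0,0,0,1],[0,0,0,0,0,0,1],[0,0,0,0,0,0,1],[0,0,0,0,0,0,1],[0,0,0,0,0,0,1],[0,0,0,0,0,0,1]]}}

```text
time_s: 16.4
eef_pos: [0.6284, -0.1835, 0.183]
ee_rot: [[0.966, -0.259, 0.001], [-0.259, -0.966, -0.0], [0.001, 0.0, -1.0]]
force: [-0.2, 4.0, 5.3]
grip_width: 0.271
```

```bash
python3 -c "
from h import *
from workcell import bot
st(bot.get_obs())"
```

```text
t 16.4 local xy [-30.6  -0.1] railz 165.0 yaw -15.03 tilt [0.0006 0.0001] F [-1.22  3.79] 5.3 T [0.021 0.263] -0.104 w 0.271
```

Both ledges felt at a rail height of about 165 mm, with about 10 N of contact and almost no roll moment. The hooks therefore sit about 13 mm low: the seated rail should be near 157 and the tongue underside near 180. I'll lift 2.5 mm and move in under the tongues.

Request:
{"fn": "move_arm", "kwargs": {"steps": [[0,0,-0.03,0,0,0,1],[0,0,-0.02,0,0,0,1],[0,0,0,0,0,0,1],[0.05,0,0,0,0,0,1],[0.07,0,0,0,0,0,1],[0.07,0,0,0,0,0,1],[0.05,0,0,0,0,0,1],[0,0,0,0,0,0,1]]}}

```text
time_s: 17.4
eef_pos: [0.6424, -0.1873, 0.1856]
ee_rot: [[0.966, -0.259, 0.0], [-0.259, -0.966, -0.0], [0.0, 0.0, -1.0]]
force: [-0.2, 0.2, -4.3]
grip_width: 0.273
```

```bash
python3 -c "
from h import *
from workcell import bot
st(bot.get_obs())"
```

```text
t 17.4 local xy [-16.1  -0.1] railz 167.6 yaw -15.02 tilt [0.     0.0001] F [-0.29  0.18] -4.29 T [ 0.008 -0.022] 0.047 w 0.273
```

Request:
{"fn": "move_arm", "kwargs": {"steps": [[0.04,0,0,0,0,0,1],[0.05,0,0,0,0,0,1],[0.05,0,0,0,0,0,1],[0.05,0,0,0,0,0,1],[0.04,0,0,0,0,0,1],[0.03,0,0,0,0,0,1],[0,0,0,0,0,0,1],[0,0,0,0,0,0,1]]}}

```text
time_s: 18.4
eef_pos: [0.6571, -0.1912, 0.1857]
ee_rot: [[0.966, -0.259, -0.0], [-0.259, -0.966, -0.0], [-0.0, 0.0, -1.0]]
force: [-0.8, 0.4, -3.6]
grip_width: 0.275
```

Run:
```python
from h import *
from workcell import bot,cams
st(bot.get_obs())
s=cams.snapshot("side");cv2.imwrite("pics/side3.png",cv2.resize(s["color"][80:200,240:380,::-1],None,fx=5,fy=5,interpolation=2))
a=np.radians(-15);M=np.array([[np.cos(a),np.sin(a)],[-np.sin(a),np.cos(a)]])
W=cloud(s).reshape(-1,3);L=np.c_[(W[:,:2]-[.658,-.1913])@M.T,W[:,2]]*1e3
for sg in(1,-1):
    q=L[(abs(L[:,0])<15)&(L[:,1]*sg>147)&(L[:,1]*sg<168)&(abs(L[:,2]-167)<12)];print(sg,len(q),q.mean(0).round(1) if len(q) else"")
```

```text
t 18.4 local xy [-0.8 -0.1] railz 167.7 yaw -15.03 tilt [-0.0001  0.0001] F [-0.91  0.21] -3.59 T [ 0.016 -0.053] 0.008 w 0.275
1 16 [ -0.5 156.1 169.8]
-1 1 [  -4.  -153.6  166.6]
```

View pics/side3.png

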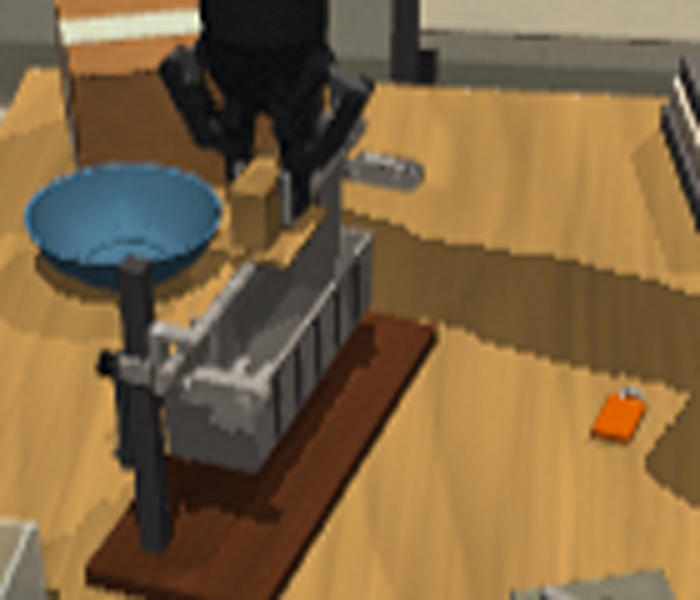

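The near rail end sits at about (175,345), under the tongue and over the notch, with no contact force. I'll lower it.

Request:
{"fn": "move_arm", "kwargs": {"steps": [[0.01,0,0.02,0,0,0,1],[0,0,0.03,0,0,0,1],[0,0,0.03,0,0,0,1],[0,0,0.02,0,0,0,1],[0,0,0.02,0,0,0,1],[0,0,0.02,0,0,0,1],[0,0,0,0,0,0,1],[0,0,0,0,0,0,1]]}}

```text
time_s: 19.45
eef_pos: [0.6578, -0.1914, 0.1773]
ee_rot: [[0.966, -0.259, 0.0], [-0.259, -0.966, -0.0], [0.0, 0.0, -1.0]]
force: [-0.2, 0.0, -3.9]
grip_width: 0.272
```

```bash
python3 -c "
from h import *
from workcell import bot
st(bot.get_obs())"
```

```text
t 19.45 local xy [-0.1 -0.2] railz 159.3 yaw -15.03 tilt [0.0001 0.0001] F [-0.19 -0.05] -3.95 T [-0.037  0.043] 0.001 w 0.272
```

Request:
{"fn": "move_arm", "kwargs": {"steps": [[0,0,0.01,0,0,0,1],[0,0,0.01,0,0,0,1],[0,0,0,0,0,0,1],[0,0,0,0,0,0,1],[0,0,0,0,0,0,1],[0,0,0,0,0,0,1],[0,0,0,0,0,0,1],[0,0,0,0,0,0,1]]}}

```text
time_s: 20.45
eef_pos: [0.6578, -0.1914, 0.1761]
ee_rot: [[0.966, -0.259, 0.0], [-0.259, -0.966, -0.0], [0.0, 0.0, -1.0]]
force: [0.3, 0.6, -3.8]
grip_width: 0.269
```

```bash
python3 -c "
from h import *
from workcell import bot
st(bot.get_obs())"
```

```text
t 20.45 local xy [-0.1 -0.2] railz 158.1 yaw -15.03 tilt [0.0001 0.0001] F [0.12 0.69] -3.8 T [-0.079 -0.011] 0.042 w 0.269
```

Request:
{"fn": "move_arm", "kwargs": {"steps": [[0,0,0.01,0,0,0,1],[0,0,0.01,0,0,0,1],[0,0,0,0,0,0,1],[0,0,0,0,0,0,1],[0,0,0,0,0,0,1],[0,0,0,0,0,0,1],[0,0,0,0,0,0,1],[0,0,0,0,0,0,1]]}}

```text
time_s: 21.45
eef_pos: [0.658, -0.1913, 0.1751]
ee_rot: [[0.966, -0.259, 0.0], [-0.259, -0.966, -0.0], [0.0, -0.0, -1.0]]
force: [0.4, 3.8, 1.0]
grip_width: 0.264
```

```bash
python3 -c "
from h import *
from workcell import bot
st(bot.get_obs())"
```

```text
t 21.45 local xy [-0.  0.] railz 157.1 yaw -15.02 tilt [ 0.0005 -0.    ] F [-0.58  3.73] 1.04 T [0.02  0.187] -0.072 w 0.264
```

Request:
{"fn": "move_arm", "kwargs": {"steps": [[0,0,0,-0.02,0,0,1],[0,0,0,-0.02,0,0,1],[0,0,0.01,0,0,0,1],[0,0,0,0,0,0,1],[0,0,0,0,0,0,1],[0,0,0,0,0,0,1],[0,0,0,0,0,0,1],[0,0,0,0,0,0,1]]}}

```text
time_s: 22.45
eef_pos: [0.6579, -0.1915, 0.175]
ee_rot: [[0.966, -0.259, -0.001], [-0.259, -0.966, -0.007], [0.001, 0.007, -1.0]]
force: [-1.0, 2.2, 5.8]
grip_width: 0.276
```

```bash
python3 -c "
from h import *
from workcell import bot
st(bot.get_obs())"
```

```text
t 22.45 local xy [-0.  -0.2] railz 157.0 yaw -15.04 tilt [0.0009 0.007 ] F [-1.58  1.9 ] 5.84 T [0.308 0.339] -0.068 w 0.276
```

Rolling the left end down 0.4° balanced the load. Total contact is about 10 N, with its resultant near y = −7 mm, so both hooks carry. I'll ease off the preload so only the weight rests, then hold and check.

Request:
{"fn": "move_arm", "kwargs": {"steps": [[0,0,-0.005,0,0,0,1],[0,0,0,0,0,0,1],[0,0,0,0,0,0,1],[0,0,0,0,0,0,1],[0,0,0,0,0,0,1],[0,0,0,0,0,0,1],[0,0,0,0,0,0,1],[0,0,0,0,0,0,1]]}}

```text
time_s: 23.45
eef_pos: [0.6579, -0.1915, 0.175]
ee_rot: [[0.966, -0.259, -0.001], [-0.259, -0.966, -0.007], [0.001, 0.007, -1.0]]
force: [-0.6, 2.6, 4.4]
grip_width: 0.267
```

Run:
```python
from h import *
from workcell import bot,cams
st(bot.get_obs())
a=np.radians(-15);M=np.array([[np.cos(a),np.sin(a)],[-np.sin(a),np.cos(a)]])
for n in("side","top"):
  s=cams.snapshot(n);W=cloud(s).reshape(-1,3);L=np.c_[(W[:,:2]-[.658,-.1913])@M.T,W[:,2]]*1e3
  st(bot.get_obs())
  for sg in(1,-1):
    q=L[(abs(L[:,0])<12)&(L[:,1]*sg>147)&(L[:,1]*sg<168)&(abs(L[:,2]-157)<10)];print(n,sg,len(q),q.mean(0).round(1) if len(q) else"")
    for y0,y1 in((110,128),):
      q=L[(abs(L[:,0])<9)&(L[:,1]*sg>y0)&(L[:,1]*sg<y1)&(abs(L[:,2]-157)<10)];print("  inner",len(q),q.mean(0).round(1) if len(q) else"")
```

```text
t 23.45 local xy [-0.  -0.2] railz 157.0 yaw -15.03 tilt [0.0007 0.0071] F [-1.24  2.41] 4.38 T [0.299 0.338] -0.05 w 0.267
t 23.5 local xy [-0.  -0.2] railz 157.0 yaw -15.04 tilt [0.0007 0.0071] F [-1.35  1.66] 4.75 T [0.355 0.299] -0.088 w 0.272
side 1 16 [ -0.3 156.1 159. ]
  inner 10 [ -0.6 120.1 158.4]
side -1 5 [  -1.4 -154.7  161. ]
  inner 7 [  -2.8 -120.8  158.1]
t 23.55 local xy [ 0.  -0.2] railz 157.1 yaw -15.04 tilt [0.0007 0.0071] F [-1.14  1.78] 6.15 T [0.373 0.312] -0.003 w 0.274
top 1 22 [ -1.7 152.5 160.2]
  inner 35 [ -1.1 118.8 159.7]
top -1 0 
  inner 0
```

Request:
{"fn": "move_arm", "kwargs": {"steps": [[0,0,-0.007,0,0,0,1],[0,0,0,0,0,0,1],[0,0,0,0,0,0,1],[0,0,0,0,0,0,1],[0,0,0,0,0,0,1],[0,0,0,0,0,0,1],[0,0,0,0,0,0,1],[0,0,0,0,0,0,1]]}}

```text
time_s: 24.55
eef_pos: [0.6579, -0.1915, 0.1751]
ee_rot: [[0.966, -0.259, -0.001], [-0.259, -0.966, -0.007], [0.0, 0.007, -1.0]]
force: [0.8, 1.3, 3.0]
grip_width: 0.266
```

```bash
python3 -c "
from h import *
from workcell import bot
st(bot.get_obs())"
```

```text
t 24.55 local xy [-0.  -0.2] railz 157.1 yaw -15.03 tilt [0.0004 0.0071] F [0.41 1.46] 3.02 T [ 0.329 -0.102] -0.094 w 0.266
```

Request:
{"fn": "move_arm", "kwargs": {"steps": [[0,0,-0.005,0,0,0,1],[0,0,0,0,0,0,1],[0,0,0,0,0,0,1],[0,0,0,0,0,0,1],[0,0,0,0,0,0,1],[0,0,0,0,0,0,1],[0,0,0,0,0,0,1],[0,0,0,0,0,0,1]]}}

```text
time_s: 25.55
eef_pos: [0.6577, -0.1915, 0.1751]
ee_rot: [[0.966, -0.259, -0.002], [-0.259, -0.966, -0.007], [-0.0, 0.007, -1.0]]
force: [2.1, 0.5, -1.6]
grip_width: 0.272
```

```bash
python3 -c "
from h import *
from workcell import bot
st(bot.get_obs())"
```

```text
t 25.55 local xy [-0.2 -0.2] railz 157.1 yaw -15.03 tilt [-0.0003  0.0072] F [1.85 1.06] -1.58 T [ 0.132 -0.522] -0.005 w 0.272
```

Hooks are sharing the load. I'll re-seat by a hair so they take the full weight, then check before releasing.

Request:
{"fn": "move_arm", "kwargs": {"steps": [[0,0,0.004,0,0,0,1],[0,0,0,0,0,0,1],[0,0,0,0,0,0,1],[0,0,0,0,0,0,1],[0,0,0,0,0,0,1],[0,0,0,0,0,0,1],[0,0,0,0,0,0,1],[0,0,0,0,0,0,1]]}}

```text
time_s: 26.55
eef_pos: [0.6577, -0.1915, 0.1751]
ee_rot: [[0.966, -0.259, -0.002], [-0.259, -0.966, -0.007], [-0.0, 0.007, -1.0]]
force: [0.8, 0.2, 1.0]
grip_width: 0.269
```

```bash
python3 -c "
from h import *
from workcell import bot
st(bot.get_obs())"
```

```text
t 26.55 local xy [-0.2 -0.2] railz 157.1 yaw -15.03 tilt [-0.      0.0072] F [0.68 0.41] 1.05 T [ 0.014 -0.212] 0.057 w 0.269
```

The hooks carry the whole weight (Fz +1 N, roll moment near 0). I'll release with a partial opening.

Request:
{"fn": "move_arm", "kwargs": {"steps": [[0,0,0,0,0,0,0.4],[0,0,0,0,0,0,0.35],[0,0,0,0,0,0,0.25],[0,0,0,0,0,0,0.15],[0,0,0,0,0,0,0.1],[0,0,0,0,0,0,0.1],[0,0,0,0,0,0,0.1],[0,0,0,0,0,0,0.1]], "grip_force": 20}}

```text
time_s: 27.55
eef_pos: [0.6578, -0.1914, 0.1751]
ee_rot: [[0.966, -0.259, -0.002], [-0.259, -0.966, -0.007], [0.0, 0.007, -1.0]]
force: [0.3, 1.1, -0.4]
grip_width: 0.45
```

Run:
```python
from h import *
from workcell import bot,cams
st(bot.get_obs())
s=cams.snapshot("side");cv2.imwrite("pics/side4.png",cv2.resize(s["color"][80:200,240:380,::-1],None,fx=5,fy=5,interpolation=2))
a=np.radians(-15);M=np.array([[np.cos(a),np.sin(a)],[-np.sin(a),np.cos(a)]])
W=cloud(s).reshape(-1,3);L=np.c_[(W[:,:2]-[.658,-.1913])@M.T,W[:,2]]*1e3
q=L[(abs(L[:,0])<40)&(abs(L[:,1])<60)&(abs(L[:,2]-190)<22)];print("grip",len(q),np.percentile(q,[2,98],axis=0).round(1))
for sg in(1,-1):
    q=L[(abs(L[:,0])<12)&(L[:,1]*sg>147)&(L[:,1]*sg<168)&(abs(L[:,2]-157)<10)];print(sg,len(q),q.mean(0).round(1) if len(q) else"")
```

```text
t 27.55 local xy [-0.2 -0.2] railz 157.1 yaw -15.03 tilt [0.    0.007] F [-0.04  1.11] -0.41 T [-0.026  0.027] 0.01 w 0.45
grip 300 [[-30.1 -11.9 168.4]
 [ 32.3  38.1 211.7]]
1 15 [ -0.4 155.6 158.9]
-1 3 [  -2.5 -154.3  158.4]
```

View pics/side4.png

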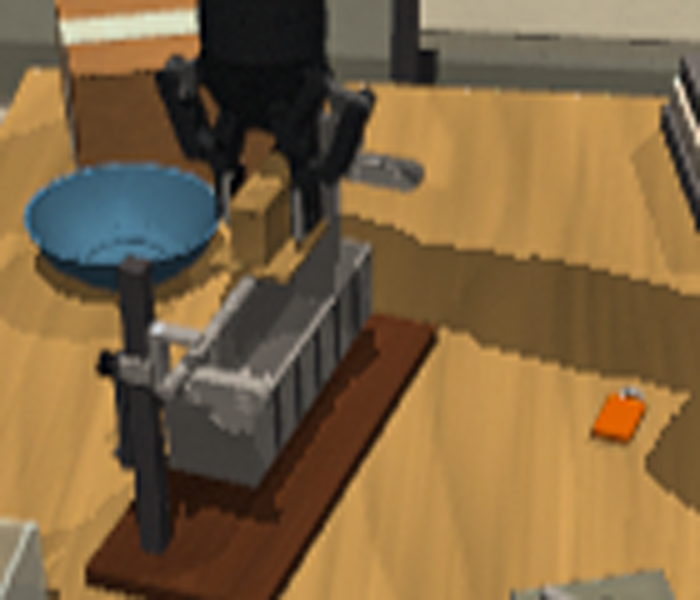

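The basket hangs with its rail end at (180,375), and the jaws are clear on both sides of the grip at (260,215). I'll retreat straight up.

Request:
{"fn": "move_arm", "kwargs": {"steps": [[0,0,-0.05,0,0,0,0.1],[0,0,-0.1,0,0,0,0.1],[0,0,-0.2,0,0,0,0.1],[0,0,-0.3,0,0,0,0.1],[0,0,-0.4,0,0,0,0.1],[0,0,-0.5,0,0,0,0.1],[0,0,-0.4,0,0,0,0.1],[0,0,-0.2,0,0,0,0.1]]}}

```text
time_s: 28.6
eef_pos: [0.6586, -0.1907, 0.3067]
ee_rot: [[0.966, -0.259, 0.001], [-0.259, -0.966, -0.008], [0.003, 0.007, -1.0]]
force: [0.1, 0.4, -0.5]
grip_width: 0.447
```

Request:
{"fn": "move_arm", "kwargs": {"steps": [[-0.3,0,0,0,0,0,0.1],[-0.5,0,0,0,0,0,0.1],[-0.5,0,0,0,0,0,0.1],[-0.5,0,0,0,0,0,0.1],[-0.3,0,0,0,0,0,0.1],[0,0,0,0,0,0,0.1],[0,0,0,0,0,0,0.1],[0,0,0,0,0,0,0.1]]}}

```text
time_s: 29.6
eef_pos: [0.537, -0.1581, 0.3037]
ee_rot: [[0.966, -0.259, -0.002], [-0.259, -0.966, -0.007], [-0.0, 0.007, -1.0]]
force: [0.4, -0.3, 0.0]
grip_width: 0.456
```

Run:
```python
from h import *;import pickle
from workcell import bot,cams
st(bot.get_obs());S0=pickle.load(open("s0.pkl","rb"))
a=np.radians(-15);M=np.array([[np.cos(a),np.sin(a)],[-np.sin(a),np.cos(a)]]);I=[]
for k in range(2):
 for n in("side","top"):
  s=cams.snapshot(n);W0=cloud(s);W=W0.reshape(-1,3);L=np.c_[(W[:,:2]-[.658,-.1913])@M.T,W[:,2]]*1e3
  q=L[(abs(L[:,0])<40)&(abs(L[:,1])<60)&(abs(L[:,2]-200)<22)];print(n,"grip",len(q),np.percentile(q,[2,98],axis=0).round(1).tolist())
  for sg in(1,-1):
    q=L[(abs(L[:,0])<12)&(L[:,1]*sg>147)&(L[:,1]*sg<168)&(abs(L[:,2]-157)<10)];print(sg,len(q),q.mean(0).round(1) if len(q) else"")
  if k==0:
    I.append(s["color"][60:260,200:440] if n=="side" else s["color"][90:290,180:560])
    hsv=lambda c:cv2.cvtColor(c,cv2.COLOR_RGB2HSV)
    for lab,(u,v) in dict(coaster_key=(378,255),fob=(472,258),thermo=(307,144)).items():
      if n=="top":
        A=S0[n]["color"][v-20:v+20,u-20:u+20].astype(int);B=s["color"][v-20:v+20,u-20:u+20].astype(int);print(lab,"diff",abs(A-B).mean().round(1))
im=np.vstack([cv2.resize(I[0],(480,300)),cv2.resize(I[1],(570,300))[:,:480]]);cv2.imwrite("pics/fin.png",im[...,::-1])
```

```text
t 29.6 local xy [-125.5    0.8] railz 285.7 yaw -15.03 tilt [-0.0002  0.007 ] F [ 0.45 -0.18] 0.04 T [0.004 0.025] -0.016 w 0.456
side grip 226 [[-11.8, -28.0, 179.9], [11.7, 37.9, 213.9]]
1 17 [1.000e-01 1.560e+02 1.588e+02]
-1 6 [  -0.8 -153.9  161.4]
top grip 469 [[-13.1, -33.4, 182.1], [10.6, 33.4, 216.2]]
1 22 [ -1.5 152.5 159.5]
-1 0 
coaster_key diff 3.7
fob diff 29.1
thermo diff 4.6
side grip 231 [[-12.3, -29.4, 178.5], [11.7, 37.6, 214.2]]
1 15 [ -0.3 156.5 158.3]
-1 6 [  -2.  -152.4  161.1]
top grip 469 [[-13.1, -33.0, 180.8], [10.5, 33.5, 215.9]]
1 22 [ -1.6 152.5 159.8]
-1 0
```

View pics/fin.png

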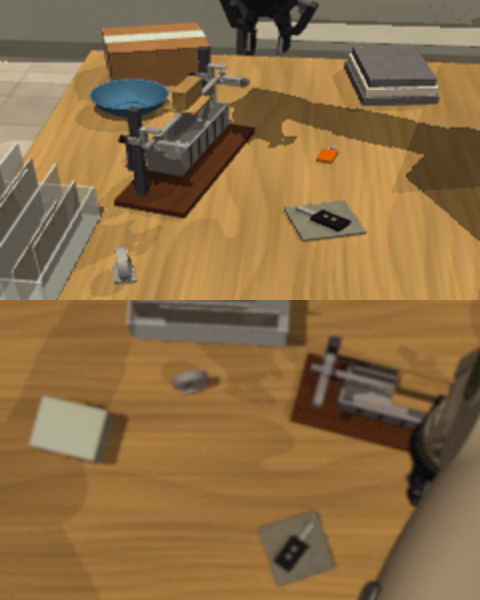

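The basket hangs level in both hooks and stays still between frames, with the rail at x≈−1 mm in the notches. The bystanders haven't moved; the fob's top-view difference is the arm covering it, and the side view shows it in place at (327,155). Handing in.

```bash
python3 -c "
from workcell import order
print(order.close_job())"
```

```text
the job is handed in; nothing more can be done
None
```

The basket is hanging on the two-hook stand with its rail down in both notches, and I handed the job in at about 30 s of the 64 s allowed.

- **Approach:** I gripped it by the oak block and felt the ledges, which put the hooks about 13 mm below nominal. I then went in under the tongues and lowered the rail into the notches.
- **Hook heights:** First contact was mostly on the right hook. I rolled the left end down 0.4° until both hooks shared the load evenly, judged from the force and moment with an assumed wrist lever of about 0.2 m.
- **Before release:** With the grip still closed, the hooks carried the whole weight and the roll moment was close to zero. The highest contact force I read was about 10 N, but readings came only at the end of each move, so brief peaks in between were not seen.
- **After release:**
  - The rail sits within about 2 mm of the notch centre, and two pictures taken one after the other show it in the same place to within about 2 mm.
  - The right end reads about 2 mm higher than the left, which matches the hooks' own difference.
  - The wrist force is near zero, and the gripper is well clear of the basket.
- **Other items:** The coaster, key and thermometer show no change from the start. The arm hid the fob in the last top picture, so that automatic comparison failed, but the side picture shows it where it was.

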